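Take a bowl's temperature with the pistol thermometer

TASK

Draw the pistol thermometer straight up out of its stand, then turn it nose-down, about halfway between level and straight down, and aim it at the middle of the inside bottom of the bowl on the banding wheel, with its nose about 15 cm from that spot. It measures by itself: keep it raised and steady on the spot for a second, and finish while still holding it there in the gripper, touching nothing but the gripper. Do not disturb the bowl or knock the other things on the table about.

Things in the scene. Friction and masses are not known exactly. Their poses are not given: they have to be found in the camera images.
- thermometer: Loose 0.26 kg pistol thermometer. Origin: middle of the barrel; +x beam (to the nose), +z its top. Grey barrel 120 (x) x 36 (y) x 42 (z), flat sides to grip; black nose, 30 diameter, to x = 80. Black handle 34 (x) x 28 (y), centred at x = -20, down to z = -125. Starts with its handle in the stand, barrel level, origin 137 above the table. Mass centre 10 behind, 35 below the origin.
- nose (a point): Front face of the thermometer's nose, on the beam, 80 mm ahead of the thermometer's origin; axes as the thermometer's.
- foot (a point): Middle of the handle's bottom end, 20 mm behind and 125 mm below the thermometer's origin.
- holder: The thermometer's stand: dark steel, fixed. Origin: centre of its underside; heading as the thermometer's. Base 115 x 100 x 12; upright open pocket 50 x 44 outside, 42 x 36 inside, floor 12 and rim 82 above the table. The handle sits 70 deep with 4 play each side; lift over 75 straight up to clear. The thermometer's origin is 20 ahead (+x) of the stand's.
- wheel: Banding wheel (potter's turntable), fixed and not turning: steel disc 180 diameter on a dark foot, top 68 above the table. Origin at the centre of its underside.
- bowl: Off-white bowl standing on the banding wheel, loose, 0.35 kg: 140 diameter at the rim, 50 high, wall 5. Origin at the centre of its underside, z up.
- bowl_in (a point): The spot to aim at: centre of the bowl's inside bottom, 6 mm above the bowl's underside (74 above the table).
- tool_jar: Bystander: grey round pot, 84 diameter, 100 high, with wooden tools standing in it up to 185 above the table; fixed. Origin at the centre of its underside.
- small_bowl: Bystander, not the one to measure: off-white bowl 90 diameter, 40 high, standing on the table itself. Loose. Origin at the centre of its underside.
- mug: Bystander: terracotta mug, 80 diameter, 90 high. Loose. Origin at the centre of its underside.
- glaze_jar: Bystander: lidded jar, 64 diameter, 80 high. Loose. Origin at the centre of its underside.
There are look-alikes about, which are no part of the job. What is shaped like the thermometer but blue or green is not meant. What is shaped like the bowl but red is not meant.

How it is judged:
By the outcome, as a careful person would: the job done as asked, in the order asked, and still so for the second after the job is handed in, while the arm keeps its last pose, push and grip.
It also fails if it takes over 42 s, if anything falls off the work surface, if the arm or the gripper's body presses on something with over 40 N, if the wrist force passes 120 N, or if a joint passes its speed limit or range.

ROBOT

A 6-joint arm with a two-finger parallel gripper is mounted at the origin on the work surface. World frame = base frame: x ahead of the robot, y to its left, z up, the work surface at z = 0. Lengths are in m, angles in degrees, forces in N, time in s.
With the tool pointing down it reaches from about 0.35 to 0.925 m from the base axis. Payload 6.4 kg.
Tool frame: the origin (TCP) lies on the centre line of the jaws, within the pads' length; the fingertips stand 17 mm ahead of it and the grasp point (between the pads) lies 2 mm behind it; z points along the fingers, y is the line along which they close (so a half turn about z gives the same grasp; the last joint's range is limited). The gripper opens to 94 mm and grips with 3 to 60 N. Pads are 16 mm wide; open, the fingers measure 119 mm over their backs; the gripper's body (75 mm by 177 mm) begins 78 mm behind the grasp point.
Start: joints at [-79.36, 14.043, 89.255, -0, 76.702, -9.975], TCP at [0.229, -0.608, 0.222] pointing down, gripper open.
Joint ranges: [-179.41, 179.41], [-58.25, 129.5], [7.25, 145.43], [-54.29, 234.29], [11.92, 165.04], [-157.13, 157.13]. Speed limits (degrees/s): [147.25, 147.25, 180, 180, 180, 180].

INTERFACE

Orientations are given as [roll, pitch, yaw] about the fixed x, y, z axes, in that order (R = Rz(yaw) Ry(pitch) Rx(roll)).
In Python, from cell import r, imaging, workorder gives the robot as it stands.
- The arm moves only by the tool jog_arm, never from a script. Its arguments are lists of equal length, an entry for each row: "offset": the shift along the world's x, y, z scaled (see below), a list of three; "delta_rot": the turn, a rotation vector about the world's x, y, z scaled (see below), a list of three. In form: {"offset": [[x, y, z], ...], "delta_rot": [[rx, ry, rz], ...]}. A call has 1 to 8 rows; each row shifts and turns the commanded pose from where the row before left it; what a row does not reach is not made up. The controller multiplies each number of a shift by 0.15 m and each number of a turn by 0.12 rad. A row lasts 1/12 s, in which the tool goes at most 41.7 mm and 7.16 degrees, less where a joint would pass 70% of its speed; a pose out of reach is approached as far as the arm can. A call with a number of a shift or a turn outside -1 to 1 is refused whole. A call with a gripper value outside its range is refused whole. "grip" is the opening, from 0 (shut) to 1 (fully open), set as the call begins (left out, the last holds). The fingers move at their own pace and stop on an object; "force" is the grip in N (left out, the last holds). Time passes only in rows, so rows that do not move let the fingers close. It gives the time, the measured TCP pose, the force, the opening and the grip force at its end, in the units of the state.
- r.observe(): the state, without advancing time (a new reading comes with each control period).
- imaging.grab_frame(name): name is "scene" or "top"; returns (picture, depth): 480x640x3 uint8, blue, green, red; 480x640 float32, m along the optical axis (not along the pixel's ray), 0 where there is no reading.
- imaging.calibration(name): a dict with "intrinsics" (3x3 intrinsics, pixels), "world_to_cam" (4x4, takes a point from world to camera coordinates). Camera axes: x right, y down, z forward; pixel columns grow to the right and rows downward; lengths in m; the calibration is good to about 2 mm. A picture is of the moment at which its call begins. calibration takes no time and is no camera call.
- workorder.job_done(): hands the job in; it is judged then, once.
The state is a dict: "time_s": time; "joint_positions": joint angles; "qd": joint speeds; "joint_efforts": joint torques, N m; "eef_pos": TCP position; "ee_rot": TCP orientation; "force": force on the tool from outside, world axes, zero at the start; "moment": the same for the moment, N m; "grip_width": finger opening in m; "gripper_force": force on a finger pad.
Only numpy, scipy, OpenCV 4.12 (cv2) and the standard library are available. Lean on these libraries where they do the work, as an engineer would, in place of code of your own. Each camera call takes 0.05 s, during which the arm holds its last target. There are 200 camera calls.

## Working session

There is one attempt and no reset: what is moved stays moved. The work goes in short steps, Python scripts to look and compute and a tool call to move; the robot and the scene stay as the last step left them, time stands still between calls to the robot, and variables do not carry over. Pictures are saved under pics/ and viewed, at most 10 in all, crops included, and the job is handed in when it is done.

Besides the shell and the picture viewer there is one more tool, called after "Emit:" as name(argument=value, ...), one argument or row to a line, values as JSON. jog_arm: Moves the arm, as the interface text tells. Shifts and turns lie within -1 to 1; 1 stands for 0.15 m of shift or 0.12 rad of turn. Its arguments: {"type":"object","properties":{"offset":{"type":"array"},"delta_rot":{"type":"array"},"grip":{"type":"number"},"force":{"type":"number"}},"required":["offset","delta_rot"]}

```bash
mkdir -p pics
cat > h.py <<'E'
import numpy as np, cv2
from cell import r, imaging, workorder
def cal(n):
    c=imaging.calibration(n); return np.array(c["intrinsics"]),np.array(c["world_to_cam"])
def cloud(n,d):
    K,T=cal(n); v,u=np.mgrid[:480,:640]
    p=np.stack([(u-K[0,2])/K[0,0]*d,(v-K[1,2])/K[1,1]*d,d],-1)
    return (p-T[:3,3])@T[:3,:3]
E
python3 - <<'E'
from h import *
for n in("top","scene"):
    p,d=imaging.grab_frame(n); np.savez(n+"0.npz",p=p,d=d); cv2.imwrite(f"pics/{n}0.png",p)
    K,T=cal(n); print(n,K[0,0],(-T[:3,:3].T@T[:3,3]).round(3),T[2,:3].round(2))
print(r.observe())
E
```

```text
top 561.7532299810558 [0.267 0.045 1.529] [ 0.17  0.02 -0.99]
scene 562.4460329792529 [1.452 0.433 0.732] [-0.79 -0.31 -0.53]
{'time_s': 0.1, 'joint_positions': array([-7.93606563e+01,  1.40794898e+01,  8.93165978e+01, -1.02530112e-03,
        7.67028095e+01, -9.97710648e+00]), 'qd': array([ 0.01292049, -0.10476366, -0.10252635,  0.06692987,  0.1277466 ,
        0.02096083]), 'joint_efforts': array([ 4.97551409e-04, -4.16911733e+01, -3.15526879e+01,  6.86986162e-02,
        3.09731439e-02, -6.20385117e-05]), 'eef_pos': array([ 0.22875715, -0.60787188,  0.22147501]), 'ee_rot': array([-1.79902426e+02, -1.61520516e-02,  2.06166732e+01]), 'force': array([ 0.20045685, -0.55784944, -0.04848756]), 'moment': array([-0.01321529, -0.01612441,  0.01527056]), 'gripper_force': 0.0, 'grip_width': 0.09372673066436173}
```

View pics/top0.png

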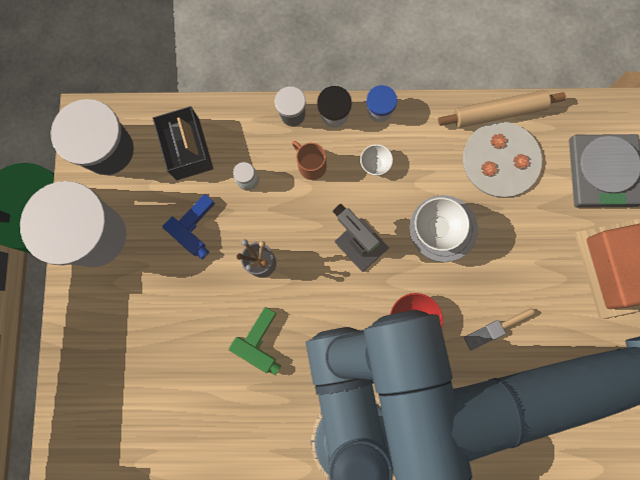

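View pics/scene0.png

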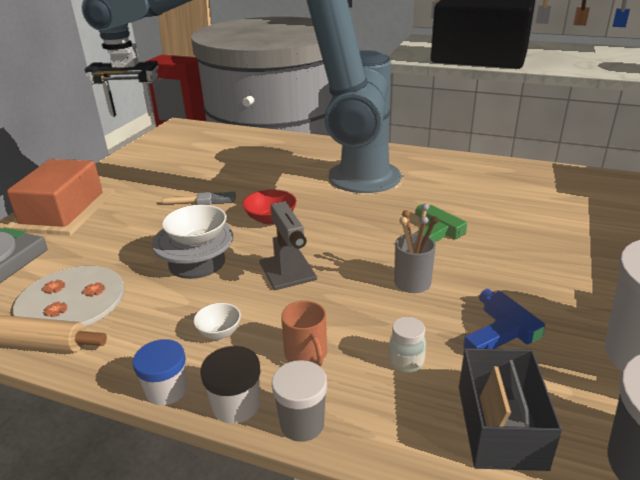

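The top view has three pistol shapes: grey at (357,230) in the stand, blue at (190,228) and green at (257,342). The grey one fits, since it stands in the stand and the others are the wrong colour. The bowls are white on the wheel at (441,224), small white on the table at (376,160) and red at (416,312). The one on the wheel fits. Next I measure both and confirm in a crop.

Run:
```python
from h import *
z=np.load("top0.npz"); P=cloud("top",z["d"]); im=z["p"]
def reg(u0,u1,v0,v1,zl,zh):
    m=np.zeros((480,640),bool); m[v0:v1,u0:u1]=1
    return m&(P[...,2]>zl)&(P[...,2]<zh)&(z["d"]>0)
m=reg(320,395,195,275,.148,.175)
q=P[m]; rect=cv2.minAreaRect((q[:,:2]*1000).astype(np.float32)); print("barrel top",len(q),rect,np.median(q[:,2]))
m2=reg(320,395,195,275,.12,.175); print("all high",cv2.minAreaRect((P[m2][:,:2]*1000).astype(np.float32)))
# base of holder
mb=reg(320,395,195,275,.007,.018); print("base",cv2.minAreaRect((P[mb][:,:2]*1000).astype(np.float32)))
# bowl rim
mr=reg(400,485,185,270,.112,.125); c,rad=cv2.minEnclosingCircle((P[mr][:,:2]*1000).astype(np.float32)); print("rim",c,rad)
mw=reg(400,485,185,275,.060,.073); c,rad=cv2.minEnclosingCircle((P[mw][:,:2]*1000).astype(np.float32)); print("wheel/bottom",c,rad)
for n,a in dict(jar=(235,280,235,280,.08,.2),mug=(292,330,140,182,.08,.1),small=(355,395,140,180,.03,.05)).items():
    q=P[reg(*a)]; print(n,q.mean(0).round(3),q.max(0).round(3))
zs=np.load("scene0.npz"); Ps=cloud("scene",zs["d"])
m=np.zeros((480,640),bool); m[195:285,255:320]=1
ms=m&(Ps[...,2]>.10)&(Ps[...,2]<.17)
q=Ps[ms]; print("scene barrel",cv2.minAreaRect((q[:,:2]*1000).astype(np.float32)),q[:,2].max())
m=np.zeros((480,640),bool); m[200:250,160:230]=1
q=Ps[m&(Ps[...,2]>.110)&(Ps[...,2]<.125)];c,rad=cv2.minEnclosingCircle((q[:,:2]*1000).astype(np.float32)); print("scene rim",c,rad)
a=cv2.resize(im[180:290,310:490],None,fx=4,fy=4,interpolation=2); cv2.imwrite("pics/crop.png",a)
```

```text
barrel top 747 ((539.3193359375, -1.5234298706054688), (140.99981689453125, 36.28468322753906), 42.49406814575195) 0.15623158140816534
all high ((539.89306640625, -1.345458984375), (141.9140625, 37.922142028808594), 42.076053619384766)
base ((546.5323486328125, -9.535049438476562), (200.4849853515625, 220.609130859375), 89.9197769165039)
rim (552.4815063476562, -221.79025268554688) 69.87557983398438
wheel/bottom (550.848388671875, -236.1634979248047) 90.27591705322266
jar [0.469 0.254 0.126] [0.509 0.293 0.187]
mug [0.744 0.115 0.087] [0.783 0.153 0.097]
small [ 0.757 -0.065  0.037] [ 0.795 -0.021  0.046]
scene barrel ((544.2007446289062, -3.0154762268066406), (145.02099609375, 36.907470703125), 42.32404327392578) 0.16063496548514408
scene rim (554.3367309570312, -225.7272491455078) 71.8627700805664
```

View pics/crop.png

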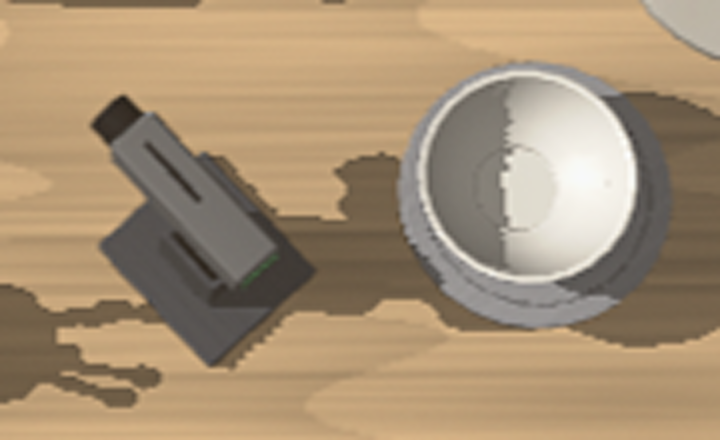

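The crop confirms it: the grey thermometer stands in its stand, nose at crop (118,120), and the white bowl is on the wheel with its floor circle at crop (516,190). I measure its heading as 42.4° and its origin at about (0.534,-0.009). The bowl centre is about (0.553,-0.223).

Emit:
jog_arm(
  offset=[
    [0.05,0.1,0.1],
    [0.08,0.16,0.1],
    [0.08,0.16,0.08],
    [0.08,0.16,0.08],
    [0.08,0.16,0.05],
    [0.08,0.16,0.05],
    [0.08,0.16,0],
    [0.08,0.16,0],
  ],
  delta_rot=[
    [0,0,0.13],
    [0,0,0.13],
    [0,0,0.13],
    [0,0,0.13],
    [0,0,0.13],
    [0,0,0.13],
    [0,0,0.13],
    [0,0,0.13],
  ],
  grip=1,
)

```text
time_s: 0.77
eef_pos: [0.3208, -0.4242, 0.2917]
ee_rot: [180.0, -0.0, 27.8]
force: [-0.3, -0.0, -0.2]
grip_width: 0.0938
gripper_force: 0.0
```

Emit:
jog_arm(
  offset=[
    [0.08,0.16,0],
    [0.08,0.16,0],
    [0.08,0.16,0],
    [0.08,0.16,0],
    [0.08,0.16,0],
    [0.08,0.16,0],
    [0.08,0.16,0],
    [0.08,0.16,0],
  ],
  delta_rot=[
    [0,0,0.13],
    [0,0,0.13],
    [0,0,0.13],
    [0,0,0.13],
    [0,0,0.13],
    [0,0,0.13],
    [0,0,0.13],
    [0,0,0.13],
  ],
)

```text
time_s: 1.43
eef_pos: [0.4165, -0.232, 0.291]
ee_rot: [-180.0, 0.0, 35.0]
force: [1.0, -0.6, 1.2]
grip_width: 0.094
gripper_force: 0.0
```

Emit:
jog_arm(
  offset=[
    [0.08,0.16,0],
    [0.08,0.16,0],
    [0.08,0.16,0],
    [0.08,0.16,0],
    [0.08,0.16,0],
    [0.08,0.16,0],
    [0.08,0.16,0],
    [0,0,0],
  ],
  delta_rot=[
    [0,0,0.13],
    [0,0,0.13],
    [0,0,0.13],
    [0,0,0.13],
    [0,0,0.13],
    [0,0,0.13],
    [0,0,0.13],
    [0,0,0],
  ],
)

```text
time_s: 2.1
eef_pos: [0.5011, -0.0621, 0.291]
ee_rot: [-179.9, -0.0, 41.5]
force: [0.5, -0.3, -1.3]
grip_width: 0.0941
gripper_force: 0.0
```

Emit:
jog_arm(
  offset=[
    [0.085,0.155,0],
    [0.085,0.155,0],
    [0,0,-0.15],
    [0,0,-0.15],
    [0,0,-0.15],
    [0,0,-0.1],
    [0,0,0],
    [0,0,0],
  ],
  delta_rot=[
    [0,0,0.07],
    [0,0,0.06],
    [0,0,0],
    [0,0,0],
    [0,0,0],
    [0,0,0],
    [0,0,0],
    [0,0,0],
  ],
)

```text
time_s: 2.77
eef_pos: [0.5252, -0.0192, 0.2082]
ee_rot: [-179.9, 0.1, 42.0]
force: [0.1, 0.9, 0.3]
grip_width: 0.0937
gripper_force: 0.0
```

Run:
```python
from h import *
o=r.observe(); print(o["eef_pos"],o["ee_rot"],o["joint_positions"].round(1))
ims=[]
for n,(u,v) in dict(top=(355,225),scene=(290,220)).items():
    p,d=imaging.grab_frame(n)
    ims.append(cv2.resize(p[max(0,v-75):v+75,u-65:u+65],None,fx=3,fy=3))
cv2.imwrite("pics/pre.png",np.hstack(ims))
# bowl floor circle centre by ray to z=.074
K,T=cal("top"); C=-T[:3,:3].T@T[:3,3]; d=T[:3,:3].T@np.linalg.inv(K)@[439,227.5,1]
print(C+d*(.074-C[2])/d[2])
```

```text
[ 0.52516354 -0.01924441  0.2082231 ] [-1.79900239e+02  7.73966326e-02  4.20349048e+01] [-14.5  -1.9 108.1  -0.   74.   33.5]
[ 0.55056722 -0.22450917  0.074     ]
```

View pics/pre.png

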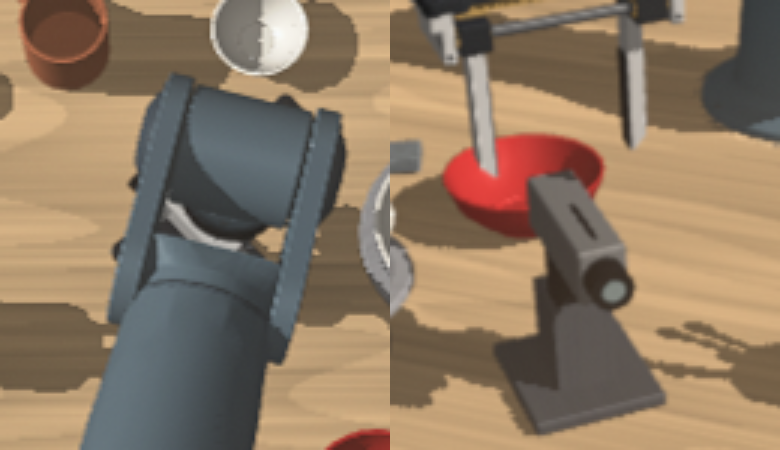

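The scene crop shows the fingers, at crop x 485 and 633, straddling the barrel at about (570,190). I'll go down and grip.

Emit:
jog_arm(
  offset=[
    [0.01,0.02,-0.1],
    [0,0,-0.1],
    [0,0,-0.1],
    [0,0,-0.1],
    [0,0,-0.06],
    [0,0,-0.05],
    [0,0,0],
    [0,0,0],
  ],
  delta_rot=[
    [0,0,0.05],
    [0,0,0],
    [0,0,0],
    [0,0,0],
    [0,0,0],
    [0,0,0],
    [0,0,0],
    [0,0,0],
  ],
)

```text
time_s: 3.53
eef_pos: [0.5278, -0.0161, 0.1331]
ee_rot: [180.0, -0.0, 42.4]
force: [0.5, 0.0, -0.6]
grip_width: 0.0941
gripper_force: 0.0
```

Emit:
jog_arm(
  offset=[
    [0,0,0],
    [0,0,0],
    [0,0,0],
    [0,0,0],
    [0,0,0],
    [0,0,0],
    [0,0,0],
    [0,0,0],
  ],
  delta_rot=[
    [0,0,0],
    [0,0,0],
    [0,0,0],
    [0,0,0],
    [0,0,0],
    [0,0,0],
    [0,0,0],
    [0,0,0],
  ],
  grip=0.2,
  force=45,
)

```text
time_s: 4.2
eef_pos: [0.5273, -0.0159, 0.1324]
ee_rot: [-180.0, 0.0, 42.4]
force: [-0.8, 0.4, -0.3]
grip_width: 0.0442
gripper_force: 0.0
```

Emit:
jog_arm(
  offset=[
    [0,0,0],
    [0,0,0],
    [0,0,0],
    [0,0,0],
    [0,0,0],
    [0,0,0],
  ],
  delta_rot=[
    [0,0,0],
    [0,0,0],
    [0,0,0],
    [0,0,0],
    [0,0,0],
    [0,0,0],
  ],
  grip=0.0,
  force=50,
)

```text
time_s: 4.7
eef_pos: [0.5273, -0.0159, 0.1324]
ee_rot: [-180.0, 0.0, 42.4]
force: [0.2, -0.0, 0.5]
grip_width: 0.0353
gripper_force: 50.0
```

Emit:
jog_arm(
  offset=[
    [0,0,0.03],
    [0,0,0.06],
    [0,0,0.06],
    [0,0,0.06],
    [0,0,0.06],
    [0,0,0.06],
    [0,0,0.06],
    [0,0,0.06],
  ],
  delta_rot=[
    [0,0,0],
    [0,0,0],
    [0,0,0],
    [0,0,0],
    [0,0,0],
    [0,0,0],
    [0,0,0],
    [0,0,0],
  ],
)

```text
time_s: 5.37
eef_pos: [0.5274, -0.0159, 0.2011]
ee_rot: [180.0, -0.0, 42.4]
force: [1.2, -0.1, -2.1]
grip_width: 0.0361
gripper_force: 50.0
```

Emit:
jog_arm(
  offset=[
    [0,0,0.1],
    [0,0,0.15],
    [0,0,0.15],
    [0,0,0.15],
    [0,0,0.15],
    [0,0,0.15],
    [0,0,0.05],
    [0,0,0],
  ],
  delta_rot=[
    [0,0,0],
    [0,0,0],
    [0,0,0],
    [0,0,0],
    [0,0,0],
    [0,0,0],
    [0,0,0],
    [0,0,0],
  ],
)

```text
time_s: 6.03
eef_pos: [0.5283, -0.0161, 0.3378]
ee_rot: [179.8, -0.2, 42.4]
force: [0.2, -0.4, -2.5]
grip_width: 0.0359
gripper_force: 50.0
```

Run:
```python
from h import *
from scipy.spatial.transform import Rotation as R
o=r.observe(); print(o["eef_pos"],o["ee_rot"],o["joint_positions"].round(1))
p,d=imaging.grab_frame("scene"); P=cloud("scene",d); np.savez("s1.npz",p=p,d=d)
# points in the thermometer frame assumed from nominal grasp (x=heading, z up), relative TCP
h=np.radians(o["ee_rot"][2]); t=P-o["eef_pos"]
Rm=R.from_euler("z",h).as_matrix(); L=t@Rm
m=(d>0)&(np.abs(L[...,1])<.03)&(np.abs(L[...,0])<.12)&(L[...,2]<.035)&(L[...,2]>-.14)
q=L[m]; n=q[(q[:,0]>.075)]; print("n",m.sum(),"nose pts",len(n),n.mean(0),n.max(0)); 
top=q[(q[:,2]>.022)&(q[:,0]>.012)&(q[:,0]<.07)&(abs(q[:,1])<.012)]; print("top",len(top),top.mean(0),np.polyfit(top[:,0],top[:,2],1))
print("low",q[:,2].min(), np.percentile(q[:,0],[1,99]))
vv,uu=np.where(m); print(uu.min(),uu.max(),vv.min(),vv.max())
a=p[max(0,vv.min()-40):vv.max()+30,max(0,uu.min()-50):uu.max()+50]; cv2.imwrite("pics/lift.png",cv2.resize(a,None,fx=2.5,fy=2.5)); print(a.shape)
```

```text
[ 0.52834168 -0.01611368  0.33784273] [ 1.79755823e+02 -1.63689256e-01  4.24109851e+01] [-14.   -6.9  99.3   0.   87.4  33.5]
n 1870 nose pts 257 [ 0.08677544 -0.00348568  0.00620034] [0.09345982 0.01212371 0.01982946]
top 160 [ 4.28847354e-02 -4.94695889e-05  2.47651324e-02] [-0.00998076  0.02519315]
low -0.12162498775720193 [-0.03677592  0.09031288]
263 300 109 188
(149, 137, 3)
```

View pics/lift.png

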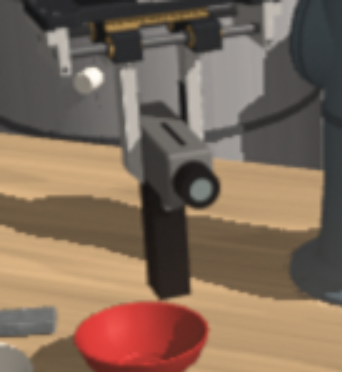

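The thermometer is held level and square, with the nose at crop (200,187). In hand, the nose face is about 89 mm ahead of the TCP. Next I swing it to a heading of -35°.

Emit:
jog_arm(
  offset=[
    [-0.05,-0.045,0],
    [-0.05,-0.045,0],
    [-0.05,-0.045,0],
    [-0.05,-0.045,0],
    [-0.05,-0.045,0],
    [-0.05,-0.045,0],
    [-0.05,-0.045,0],
    [-0.05,-0.045,0],
  ],
  delta_rot=[
    [0,0,-0.4],
    [0,0,-0.7],
    [0,0,-0.7],
    [0,0,-0.7],
    [0,0,-0.7],
    [0,0,-0.7],
    [0,0,-0.7],
    [0,0,-0.7],
  ],
)

```text
time_s: 6.75
eef_pos: [0.4661, -0.0698, 0.3324]
ee_rot: [-179.9, 0.2, 5.7]
force: [-1.0, -0.6, -3.2]
grip_width: 0.0354
gripper_force: 50.0
```

Emit:
jog_arm(
  offset=[
    [-0.05,-0.045,0],
    [-0.05,-0.045,0],
    [-0.05,-0.045,0],
    [-0.05,-0.045,0],
    [-0.05,-0.045,0],
    [-0.05,-0.045,0],
    [-0.05,-0.045,0],
    [-0.05,-0.045,0],
  ],
  delta_rot=[
    [0,0,-0.75],
    [0,0,-0.75],
    [0,0,-0.75],
    [0,0,-0.75],
    [0,0,-0.75],
    [0,0,-0.75],
    [0,0,-0.75],
    [0,0,-0.55],
  ],
)

```text
time_s: 7.42
eef_pos: [0.4062, -0.1237, 0.3325]
ee_rot: [180.0, 0.2, -34.1]
force: [-0.3, -0.3, -2.9]
grip_width: 0.0358
gripper_force: 50.0
```

```bash
python3 -c "
from h import *
o=r.observe(); print(o['eef_pos'],o['ee_rot'],o['joint_positions'].round(1))"
```

```text
[ 0.40622251 -0.12369615  0.33251959] [179.99445897   0.2346468  -34.13865932] [-32.3 -22.1 112.2   0.   90.2  91.8]
```

Emit:
jog_arm(
  offset=[
    [0,0,0],
    [0,0,0],
    [0,0,0],
    [0,0,0],
    [0,0,0],
    [0,0,0],
    [0,0,0],
    [0,0,0],
  ],
  delta_rot=[
    [0.15,0.22,0],
    [0.235,0.335,0],
    [0.235,0.335,0],
    [0.235,0.335,0],
    [0.235,0.335,0],
    [0.235,0.335,0],
    [0.235,0.335,0],
    [0.235,0.335,0],
  ],
)

```text
time_s: 8.08
eef_pos: [0.4069, -0.1236, 0.333]
ee_rot: [-179.6, 21.8, -33.8]
force: [-0.2, -0.6, -2.7]
grip_width: 0.0358
gripper_force: 50.0
```

Emit:
jog_arm(
  offset=[
    [0,0,0],
    [0,0,0],
    [0,0,0],
    [0,0,0],
    [0,0,0],
    [0,0,0],
    [0,0,0],
    [0,0,0],
  ],
  delta_rot=[
    [0.235,0.335,0],
    [0.235,0.335,0],
    [0.235,0.335,0],
    [0.235,0.335,0],
    [0.235,0.335,0],
    [0.235,0.335,0],
    [0.235,0.335,0],
    [0.1,0.14,0],
  ],
)

```text
time_s: 8.75
eef_pos: [0.407, -0.1238, 0.3324]
ee_rot: [-179.0, 42.7, -33.5]
force: [0.3, 0.1, -2.9]
grip_width: 0.036
gripper_force: 50.0
```

```bash
cat > m.py <<'E'
from h import *
from scipy.spatial.transform import Rotation as R
import sys
o=r.observe(); print(o["eef_pos"].round(4),o["ee_rot"].round(2),o["joint_positions"].round(1),o["force"].round(1))
Rt=R.from_euler("xyz",o["ee_rot"],degrees=True).as_matrix()
Rth=Rt@np.diag([1,-1,-1])   # thermometer axes if undisturbed
off=np.array([.0095,0,.0045]); org=o["eef_pos"]+Rth@off; B=np.array([.552,-.224,.074])
x=Rth[:,0]; nose=org+.08*x; s=(B-nose)@x
print("nose",nose.round(4),"along",s.round(4),"miss",(nose+s*x-B).round(4),"pitch",np.degrees(np.arcsin(-x[2])).round(1))
p,d=imaging.grab_frame("scene"); P=cloud("scene",d); L=(P-o["eef_pos"])@Rth
m=(d>0)&(abs(L[...,1])<.03)&(L[...,0]>-.06)&(L[...,0]<.12)&(L[...,2]<.035)&(L[...,2]>-.14)
q=L[m]; a=q[(q[:,0]>.015)&(q[:,0]<.066)&(q[:,2]>.02)&(abs(q[:,1])<.013)]
print("top pts",len(a),np.polyfit(a[:,0],a[:,2],1) if len(a)>10 else "", "x pct",np.percentile(q[:,0],[1,99]),"zmin",q[:,2].min())
for sgn in(1,-1):
  b=q[(q[:,1]*sgn>.0165)&(q[:,1]*sgn<.022)&(q[:,0]>.01)&(q[:,0]<.066)]
  if len(b)>30: print("side",sgn,len(b),np.polyfit(b[:,0],b[:,1],1))
h=q[(q[:,2]<-.03)&(q[:,2]>-.11)]; print("handle",len(h),np.polyfit(h[:,2],h[:,0],1) if len(h)>10 else "")
cv2.imwrite(f"pics/{sys.argv[1]}.png",cv2.resize(p[100:320,100:360],None,fx=2.5,fy=2.5))
E
python3 m.py tilt
```

```text
[ 0.407  -0.1238  0.3324] [-178.97   42.7   -33.52] [-33.1   5.3  94.9   1.5 122.5  91.1] [ 0.3  0.1 -2.9]
nose [ 0.4643 -0.1619  0.275 ] along 0.2152 miss [ 0.0442 -0.0252  0.055 ] pitch 42.7
top pts 160 [0.00266238 0.02579835] x pct [-0.04644893  0.08981829] zmin -0.11907546607575555
side 1 153 [0.00016823 0.01787892]
handle 506 [ 0.02952725 -0.0042036 ]
```

View pics/tilt.png

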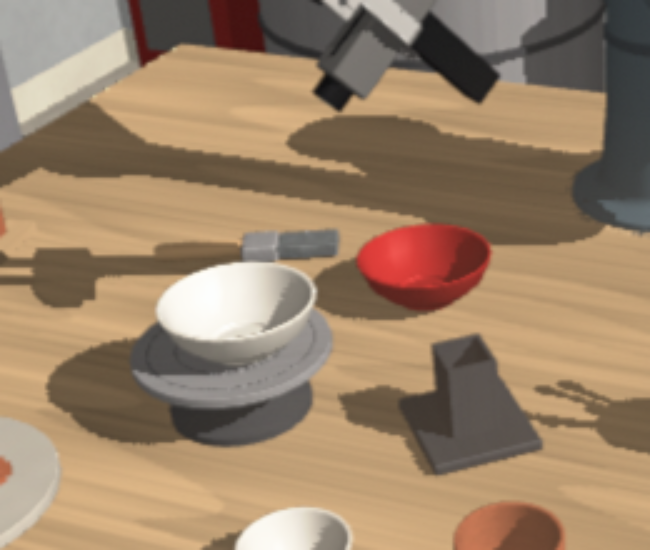

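No slip. The picture shows the thermometer nose-down at (330,95), the stand empty and the bowl undisturbed. Next I finish the tilt and descend.

Emit:
jog_arm(
  offset=[
    [0.007,-0.033,-0.06],
    [0,0,-0.1],
    [0,0,-0.1],
    [0,0,-0.1],
    [0,0,-0.1],
    [0,0,-0.1],
    [0,0,-0.05],
    [0,0,0],
  ],
  delta_rot=[
    [0.095,0.14,0],
    [0.09,0.14,0],
    [0,0,0],
    [0,0,0],
    [0,0,0],
    [0,0,0],
    [0,0,0],
    [0,0,0],
  ],
)

```text
time_s: 9.47
eef_pos: [0.4072, -0.1282, 0.241]
ee_rot: [-179.0, 45.0, -33.5]
force: [-0.6, 0.2, -3.0]
grip_width: 0.0356
gripper_force: 50.0
```

```bash
python3 m.py down
```

```text
[ 0.4072 -0.1282  0.241 ] [-178.98   44.98  -33.51] [-33.4  11.7  98.4   1.2 114.9  90.5] [-0.6  0.2 -3. ]
nose [ 0.4626 -0.1649  0.1809] along 0.1513 miss [-0.0001 -0.0001 -0.0001] pitch 45.0
top pts 149 [-0.00448627  0.02626044] x pct [-0.04701828  0.08891413] zmin -0.12209419857419855
side 1 128 [0.00044121 0.0178563 ]
handle 431 [ 0.04024864 -0.00451728]
```

Emit:
jog_arm(
  offset=[
    [0,0,0],
    [0,0,0],
    [0,0,0],
    [0,0,0],
    [0,0,0],
    [0,0,0],
    [0,0,0],
    [0,0,0],
  ],
  delta_rot=[
    [0,0,0],
    [0,0,0],
    [0,0,0],
    [0,0,0],
    [0,0,0],
    [0,0,0],
    [0,0,0],
    [0,0,0],
  ],
)

```text
time_s: 10.18
eef_pos: [0.4084, -0.1289, 0.2435]
ee_rot: [-179.0, 44.7, -33.5]
force: [-0.6, -0.5, -2.5]
grip_width: 0.0355
gripper_force: 50.0
```

Emit:
jog_arm(
  offset=[
    [0,0,0],
    [0,0,0],
    [0,0,0],
    [0,0,0],
    [0,0,0],
    [0,0,0],
    [0,0,0],
    [0,0,0],
  ],
  delta_rot=[
    [0,0,0],
    [0,0,0],
    [0,0,0],
    [0,0,0],
    [0,0,0],
    [0,0,0],
    [0,0,0],
    [0,0,0],
  ],
)

```text
time_s: 10.85
eef_pos: [0.4084, -0.1288, 0.2434]
ee_rot: [-179.0, 44.7, -33.5]
force: [0.3, -0.1, -1.7]
grip_width: 0.0361
gripper_force: 50.0
```

```bash
python3 m.py hold
```

```text
[ 0.4084 -0.1288  0.2434] [-178.97   44.7   -33.5 ] [-33.4  11.5  98.2   1.2 114.9  90.5] [ 0.3 -0.1 -1.7]
nose [ 0.464  -0.1658  0.1837] along 0.1521 miss [ 0.0022 -0.0014  0.0027] pitch 44.7
top pts 147 [0.00165951 0.02604291] x pct [-0.04701445  0.08904309] zmin -0.12154159907132045
side 1 124 [-0.00563383  0.01809874]
handle 434 [ 0.03529415 -0.00479901]
```

View pics/hold.png

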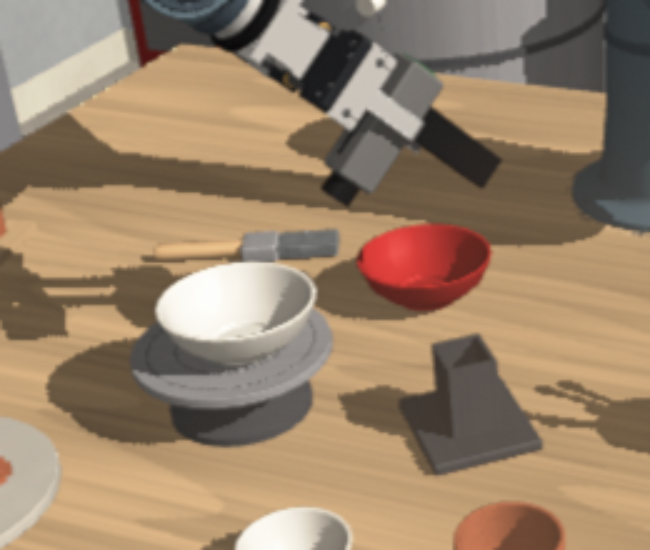

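The thermometer, nose at (340,190), points into the white bowl and touches nothing. The arm settled about 4 mm high, so I trim that, hold and hand in.

Emit:
jog_arm(
  offset=[
    [-0.005,0,-0.025],
    [0,0,0],
    [0,0,0],
    [0,0,0],
    [0,0,0],
    [0,0,0],
    [0,0,0],
    [0,0,0],
  ],
  delta_rot=[
    [0,0,0],
    [0,0,0],
    [0,0,0],
    [0,0,0],
    [0,0,0],
    [0,0,0],
    [0,0,0],
    [0,0,0],
  ],
)

```text
time_s: 11.57
eef_pos: [0.4077, -0.1288, 0.2397]
ee_rot: [-179.0, 44.7, -33.5]
force: [-0.3, 0.3, -2.9]
grip_width: 0.0357
gripper_force: 50.0
```

Emit:
jog_arm(
  offset=[
    [0,0,0],
    [0,0,0],
    [0,0,0],
    [0,0,0],
    [0,0,0],
    [0,0,0],
    [0,0,0],
    [0,0,0],
  ],
  delta_rot=[
    [0,0,0],
    [0,0,0],
    [0,0,0],
    [0,0,0],
    [0,0,0],
    [0,0,0],
    [0,0,0],
    [0,0,0],
  ],
)

```text
time_s: 12.23
eef_pos: [0.4077, -0.1288, 0.2397]
ee_rot: [-179.0, 44.7, -33.5]
force: [-0.4, 0.5, -2.8]
grip_width: 0.0359
gripper_force: 50.0
```

Emit:
jog_arm(
  offset=[
    [0,0,0],
    [0,0,0],
    [0,0,0],
    [0,0,0],
    [0,0,0],
    [0,0,0],
    [0,0,0],
    [0,0,0],
  ],
  delta_rot=[
    [0,0,0],
    [0,0,0],
    [0,0,0],
    [0,0,0],
    [0,0,0],
    [0,0,0],
    [0,0,0],
    [0,0,0],
  ],
)

```text
time_s: 12.9
eef_pos: [0.4077, -0.1288, 0.2397]
ee_rot: [-179.0, 44.7, -33.5]
force: [-0.3, 0.2, -1.8]
grip_width: 0.0359
gripper_force: 50.0
```

```bash
python3 m.py fin | head -2; python3 -c "
from h import *
print(workorder.job_done())"
```

```text
[ 0.4077 -0.1288  0.2397] [-178.97   44.7   -33.5 ] [-33.5  11.7  98.5   1.1 114.6  90.5] [-0.3  0.2 -1.8]
nose [ 0.4633 -0.1658  0.18  ] along 0.1499 miss [ 0.0002 -0.0006  0.0005] pitch 44.7
the job is handed in; nothing more can be done
None
```

The job is handed in at about 13 s: the thermometer is held steady in the gripper, 45° nose-down and aimed at the bowl's centre from 15 cm (by my measurements), with the bowl and its neighbours undisturbed in the last picture viewed.

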